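Nest the square pots on the ware board

ROBOT

A 6-joint arm with a two-finger parallel gripper is mounted at the origin on a cart in front of the work surface, level with it; the furniture and walls round the work are solid. World frame = base frame: x ahead of the robot, y to its left, z up, the work surface at z = 0. Lengths are in m, angles in degrees, forces in N, time in s.
With the tool pointing down it reaches from about 0.25 to 0.725 m from the base axis. Payload 9.7 kg.
Tool frame: the origin (TCP) lies at the very end of the fingers, on their centre line; the grasp point (between the pads) lies 19 mm behind it; z points along the fingers, y is the line along which they close (so a half turn about z gives the same grasp; the last joint's range is limited). The gripper opens to 85 mm and grips with 20 to 120 N. Pads are 22 mm wide; open, the fingers measure 114 mm over their backs; the gripper's body (76 mm by 85 mm) begins 54 mm behind the grasp point. The pads swing forward as they close: fully open they stand 13 mm farther back than shut.
Start: joints at [-76.662, 4.979, 10.078, 95.1, 0, 90], TCP at [0.127, -0.535, 0.231] pointing down, gripper open.
Joint ranges: [-179.16, 179.16], [-48.56, 103.87], [-65.8, 70.77], [-126.05, 130.52], [-82.76, 87.17], [-180, 180]. Speed limits (degrees/s): [127.2, 127.2, 147.25, 180, 180, 180].

INTERFACE

Orientations are given as a 3x3 rotation matrix whose columns are the frame's x, y, z axes.
In Python, from plant import sensors, optics, ctrl, finder gives the robot as it stands.
- The arm moves only by the shell command python3 -m jog 'ROWS' [FORCE]. ROWS is a JSON object of lists of equal length, an entry for each row: "translation": the shift along the tool's x, y, z in cm, a list of three; "angular": the turn, a rotation vector about the tool's x, y, z in rad, a list of three; "grip": the closure, from -1 (fully open) to 1 (shut). In form: {"translation": [[x, y, z], ...], "angular": [[wx, wy, wz], ...], "grip": [grip, ...]}. A call has 1 to 12 rows; each row is the pose to reach, as a shift and turn from the pose commanded when the call began, along the tool's axes at that moment; what a row does not reach only later rows make up. A row lasts 1/8 s, in which the tool goes at most 62.5 mm and 10.7 degrees, less where a joint would pass 70% of its speed; a pose out of reach is approached as far as the arm can. A call with a gripper value outside its range is refused whole. The fingers move at their own pace and stop on an object; FORCE is the grip in N (left out, the last holds). Time passes only in rows, so rows that repeat a pose let the fingers close. It gives the time, the measured TCP pose, the force, the opening and the grip force at its end, in the units of the state.
- sensors.read_state(): the state, without advancing time (a new reading comes with each control period).
- optics.get_image(name): name is "side" or "top"; returns the picture (384x512x3 uint8, red, green, blue); there is no depth.
- optics.camera_params(name): a dict with "fx", "fy", "cx", "cy" (pixels), "rvec" (rotation vector, rad) and "tvec" (3), from world to camera coordinates, as OpenCV has them. Camera axes: x right, y down, z forward; pixel columns grow to the right and rows downward; lengths in m; the calibration is good to about 2 mm. A picture is of the moment at which its call begins. camera_params takes no time and is no camera call.
- ctrl.finish_job(): hands the job in; it is judged then, once.
Trained networks look in the newest picture that a camera, given by its name, has taken for a name from the list of things; names that differ only in an ending like _2 or _b are one class to them, and where a whole thing is asked for, a point or a joint stands for the part that bears it (a point fixed in the world has none). Each returns a list of dicts, best first, with "confidence" (0 to 1); they miss things now and then, are a little off and sometimes report something else, mostly with a low value. They report only what shows in the picture. A call takes as long as a camera call. They do not tell look-alikes from the thing itself.
- finder.search_frame(camera, thing): "rect" ([left, top, width, height] in pixels, round what is visible of it).
- finder.outline_of(camera, thing): "pixels" (384x512 bool, what is visible of it) and "rect" ([left, top, width, height] in pixels, round what is visible of it).
- finder.pinpoint(camera, thing): "pixel" ([column, row] in pixels: a listed point, or the origin of a listed thing).
The state is a dict: "clock": time; "joints": joint angles; "dq": joint speeds; "joint_efforts": joint torques, N m; "tcp_pos": TCP position; "tool_rot": TCP orientation; "ft_force": force on the tool from outside, world axes, zero at the start; "moment": the same for the moment, N m; "opening": opening from 0.0 (shut) to 1.0 (fully open); "finger_force": force on a finger pad.
Only numpy, scipy, OpenCV 4.12 (cv2) and the standard library are available. Lean on these libraries where they do the work, as an engineer would, in place of code of your own. Each camera call takes 0.05 s, during which the arm holds its last target. There are 200 camera calls.

TASK

Get the three square terracotta pots ready to carry away: nest the other two, mouths up, one after the other into the pot that stands on the brown ware board, so that all three make one upright stack on the board with every collar sitting fully home on the rim below. One of the pots is lying on its side; lower the pots in gently rather than dropping or ramming them, and leave everything else on the table where it is.

Things in the scene. Friction and masses are not known exactly. Their poses are not given: they have to be found in the camera images.
- board: Brown flat hardboard ware board, 325 (x) x 285 (y) x 6 mm, lying on the table, fixed; origin at the centre of its underside, z up.
- pot_board: Square terracotta pot, 80 mm high, open top, loose. Upper 32 mm: upright collar 68 x 68 mm outside, 6 mm wall. Below it the body narrows from 53 x 53 to a 36.5 x 36.5 mm base. Nested square, the body goes into the pot below (1.5 mm clear all round) until collar rests on rim, origins 32 mm apart. Origin: centre of underside; z out of the mouth, x and y square to the sides. Stands on the board.
- pot_upright: Square terracotta pot, same shape and size as pot_board, 0.24 kg, loose; origin at the centre of its underside, z along its axis out of the mouth, x and y square to the sides. It stands upright on the bare table.
- pot_lying: Square terracotta pot, same shape and size as pot_board, 0.24 kg, loose; origin at the centre of its underside, z along its axis out of the mouth, x and y square to the sides. It lies on its side on the bare table, on one base edge and the collar's lower edge, its axis rising 18 degrees towards the mouth; one pair of its sides is then upright.
- texture_stamp: Bystander: a small wooden stamp with a knob, 42 x 42 x 56 mm, standing; origin at the centre of its underside.
- test_tile_1: Bystander: a flat glazed test tile, 46 x 46 x 9 mm; origin at the centre of its underside.
- rib_wood: Bystander: a flat oval wooden rib, 38 x 96 x 8 mm; origin at the centre of its underside.
- boxwood_tool: Bystander: a thin wooden modelling tool, 175 mm long, 11 mm thick, lying; origin at its middle, on the underside.
Not all that is in view belongs to the job. Leave any green look-alike of the pot_lying alone. Leave any yellow look-alike of the pot_board alone.

How it is judged:
By the outcome, as a careful person would: the job done as asked, in the order asked, and still so for the second after the job is handed in, with the robot touching nothing.
It also fails if it takes over 72 s, if anything falls off the work surface, if the arm or the gripper's body presses on something with over 40 N, if the wrist force passes 120 N, or if a joint passes its speed limit or range.

## Working session

There is one attempt and no reset: what is moved stays moved. The work goes in short steps, Python scripts to look and compute and a shell command to move; the robot and the scene stay as the last step left them, time stands still between calls to the robot, and variables do not carry over. Pictures are saved under pics/ and viewed, at most 10 in all, crops included, and the job is handed in when it is done.

```bash
mkdir -p pics; ls; cat > h.py <<'E'
import numpy as np, cv2
from plant import sensors, optics, ctrl, finder
def cam(n):
    p=optics.camera_params(n); K=np.array([[p['fx'],0,p['cx']],[0,p['fy'],p['cy']],[0,0,1.]])
    return K,np.array(p['rvec'],float).ravel(),np.array(p['tvec'],float).ravel()
def proj(n,P):
    K,r,t=cam(n); return cv2.projectPoints(np.asarray(P,float).reshape(-1,3),r,t,K,None)[0][:,0]
def ray(n,uv,z):
    K,r,t=cam(n); R=cv2.Rodrigues(r)[0]; C=-R.T@t
    d=R.T@np.linalg.solve(K,[uv[0],uv[1],1.]); return C+d*(z-C[2])/d[2]
def save(n,f,crop=None,s=1):
    im=optics.get_image(n)
    np.save('pics/'+n+'.npy',im)
    if crop: x,y,w,h=crop; im=im[y:y+h,x:x+w]
    cv2.imwrite('pics/'+f,cv2.resize(im[:,:,::-1],None,fx=s,fy=s,interpolation=cv2.INTER_CUBIC)); 
E
python3 - <<'E'
from h import *
a=optics.get_image('top');b=optics.get_image('side')
np.save('pics/top.npy',a);np.save('pics/side.npy',b)
cv2.imwrite('pics/t0.png',a[:,:,::-1]);cv2.imwrite('pics/s0.png',b[:,:,::-1])
for n in('top','side'):
    K,r,t=cam(n);R=cv2.Rodrigues(r)[0];print(n,K[0,0],-R.T@t,R[2])
    for th in('pot_board','pot_upright','pot_lying','board'):
        print(th,[(round(d['confidence'],2),d['rect']) for d in finder.search_frame(n,th)])
        print('  o',[(round(d['confidence'],2),d['pixel']) for d in finder.pinpoint(n,th)])
E
```

```text
pics
top 491.329585127458 [ 0.2378699  -0.03114516  1.61676653] [ 0.18501071 -0.01943457 -0.98254432]
pot_board [(0.59, [94.6, 185.9, 28.0, 27.7])]
  o [(0.84, [115.3, 199.8]), (0.55, [177.7, 167.2])]
pot_upright [(0.94, [252.4, 199.3, 24.8, 26.8]), (0.74, [284.9, 231.1, 17.4, 15.5])]
  o [(0.75, [267.1, 214.2])]
pot_lying [(0.76, [336.2, 196.9, 29.2, 25.6]), (0.69, [373.1, 233.7, 28.3, 22.5])]
  o [(0.88, [337.9, 216.3]), (0.58, [401.7, 245.7])]
board [(0.89, [141.0, 125.6, 93.9, 100.7])]
  o [(0.85, [189.7, 174.1])]
side 470.614244182373 [-0.97038298  0.73101377  0.96284952] [ 0.78309966 -0.40975452 -0.46782063]
pot_board [(0.77, [173.1, 189.4, 21.9, 26.2]), (0.61, [131.1, 217.7, 22.1, 25.6])]
  o [(0.92, [145.7, 242.4]), (0.85, [183.2, 210.2])]
pot_upright [(0.84, [258.1, 187.2, 16.7, 20.7])]
  o [(0.65, [268.3, 209.3])]
pot_lying [(0.93, [314.5, 172.0, 19.3, 23.7]), (0.63, [351.8, 176.7, 20.5, 24.5])]
  o [(0.89, [368.3, 188.4]), (0.71, [315.7, 191.5]), (0.27, [185.3, 210.3])]
board [(0.74, [154.7, 191.5, 88.0, 51.2])]
  o [(0.84, [194.1, 218.5])]
```

View pics/t0.png

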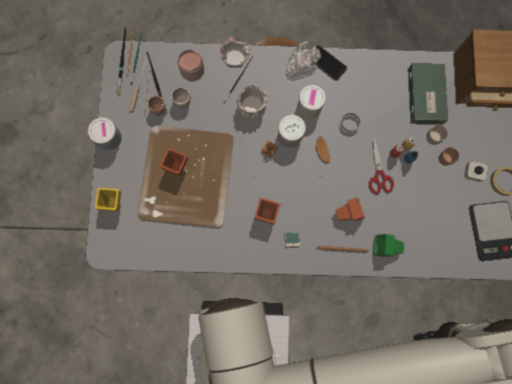

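View pics/s0.png

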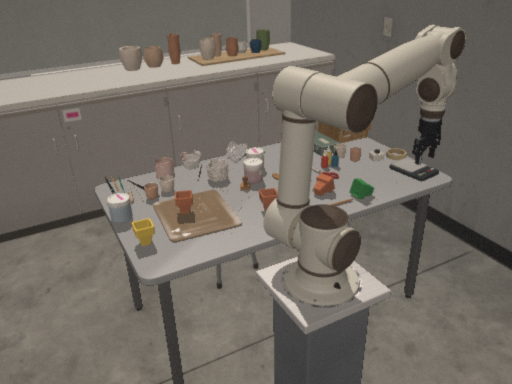

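Top view: terracotta pots are on the board (175,161), upright on the table (267,211) and lying (350,211). The yellow pot (108,199) is the pot_board look-alike and the green one (388,245) is the pot_lying look-alike. I'll confirm with an enlarged crop.

```bash
python3 - <<'E'
from h import *
a=np.load('pics/top.npy');b=np.load('pics/side.npy')
r=lambda im,s:cv2.resize(im,None,fx=s,fy=s,interpolation=cv2.INTER_CUBIC)
A=r(a[130:270,135:410],2.9); B=r(b[160:255,125:395],2.95)
w=min(A.shape[1],B.shape[1]); M=np.vstack([A[:,:w],B[:,:w]])[:600]
print(M.shape); cv2.imwrite('pics/c0.png',r(M,0.85)[:,:,::-1])
for n,uv in(('top',(175,161)),('top',(267,211)),('top',(350,211)),('top',(338,216))): print(n,uv,ray(n,uv,0.06))
E
```

```text
(600, 796, 3)
top (175, 161) [0.62977195 0.22273634 0.06      ]
top (267, 211) [ 0.47401254 -0.08009874  0.06      ]
top (350, 211) [ 0.48157247 -0.3471905   0.06      ]
top (338, 216) [ 0.46424945 -0.30836994  0.06      ]
```

View pics/c0.png

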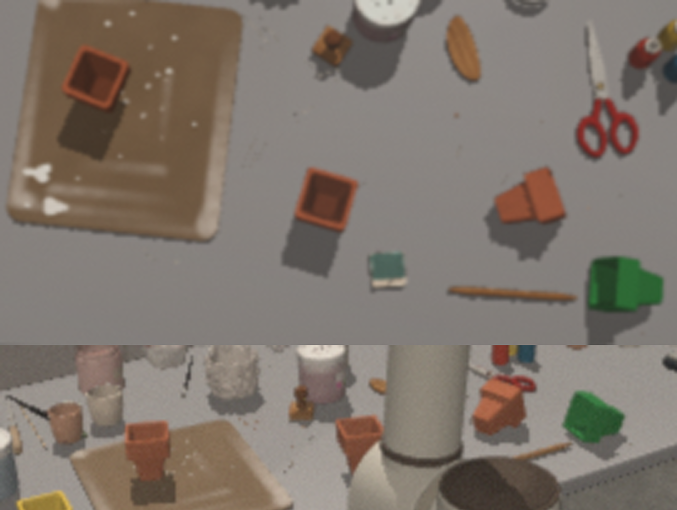

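The crop confirms it. The red terracotta pots are on the board (top 175,161), upright (267,211) and lying with its base to the left (350,211). The green and yellow ones are the decoys. Next I'll fit the poses from silhouettes.

```bash
cat > fit.py <<'E'
from h import *
from scipy.optimize import minimize
from scipy.spatial.transform import Rotation as Ro
def box(s): return [(a,b,z) for h,z in s for a in(-h,h) for b in(-h,h)]
PARTS=[np.array(box([(.01825,0),(.0265,.048)])),np.array(box([(.034,.048),(.034,.080)]))]
def pose(p,kind,z0):
    if kind=='up': return Ro.from_euler('z',p[2]),np.array([p[0],p[1],z0])
    # lying: p = x,y of collar centre (s=.06), yaw of axis direction
    el=np.radians(18.16); R=Ro.from_euler('z',p[2])*Ro.from_euler('y',np.pi/2-el)
    return R,np.array([p[0],p[1],.01825*np.cos(el)+.06*np.sin(el)])-R.apply([0,0,.06])
def render(n,R,t,roi,S=8):
    x,y,w,h=roi; m=np.zeros((h*S,w*S),np.uint8)
    for P in PARTS:
        q=((proj(n,R.apply(P)+t)-[x-.5,y-.5])*S*16).astype(np.int32)
        cv2.fillConvexPoly(m,cv2.convexHull(q),255,cv2.LINE_AA,4)
    return cv2.resize(m,(w,h),interpolation=cv2.INTER_AREA)/255.
def member(im,lo=.30,hi=.50):
    im=im.astype(float); v=(im[...,0]-im[...,1])/(im[...,0]+15); return np.clip((v-lo)/(hi-lo),0,1)
def fit(kind,z0,p0,cams,ims):
    best=None; rois={}
    for n in cams:
        R,t=pose(p0,kind,z0); q=np.vstack([proj(n,R.apply(P)+t) for P in PARTS]); a=np.floor(q.min(0)-7).astype(int); b=np.ceil(q.max(0)+7).astype(int)
        rois[n]=(a[0],a[1],b[0]-a[0],b[1]-a[1])
    def f(p):
        e=0;R,t=pose(p,kind,z0)
        for n in cams:
            x,y,w,h=rois[n]; e+=((render(n,R,t,rois[n])-member(ims[n])[y:y+h,x:x+w])**2).sum()
        return e
    for dy in np.radians([-35,-12,12,35]):
        s=np.array([[0,0,0],[.008,0,0],[0,.008,0],[0,0,.2]])+np.array(p0)+[0,0,dy]
        r=minimize(f,s[0],method='Nelder-Mead',options=dict(initial_simplex=s,xatol=2e-4,fatol=.02))
        if best is None or r.fun<best.fun: best=r
    return best.x,best.fun
E
python3 - <<'E'
from fit import *
ims={'top':np.load('pics/top.npy'),'side':np.load('pics/side.npy')}
for nm,k,z,p in(('board','up',.006,[.62,.22,.3]),('upright','up',0,[.47,-.08,0.]),('lying','ly',0,[.48,-.35,-1.2])):
  for c in(['top'],['side'],['top','side']):
    x,e=fit(k,z,p,c,ims); print(nm,c,x[:2].round(4),np.degrees(x[2]).round(1),round(e,1))
E
```

```text
board ['top'] [0.6269 0.2264] 65.6 267.8
board ['side'] [0.6454 0.2203] 71.3 239.2Traceback (most recent call last):
  File "<stdin>", line 5, in <module>
  File "fit.py", line 31, in fit
    r=minimize(f,s[0],method='Nelder-Mead',options=dict(initial_simplex=s,xatol=2e-4,fatol=.02))
    res = _minimize_neldermead(fun, x0, args, callback, bounds=bounds,
                               **options)
    fxr = func(xr)
    fx = function(np.copy(x), *(wrapper_args + args))
  File "fit.py", line 27, in f
    x,y,w,h=rois[n]; e+=((render(n,R,t,rois[n])-member(ims[n])[y:y+h,x:x+w])**2).sum()
                          ~~~~~~^^^^^^^^^^^^^^^
  File "fit.py", line 14, in render
    q=((proj(n,R.apply(P)+t)-[x-.5,y-.5])*S*16).astype(np.int32)
        ~~~~^^^^^^^^^^^^^^^^
  File "h.py", line 7, in proj
    K,r,t=cam(n); return cv2.projectPoints(np.asarray(P,float).reshape(-1,3),r,t,K,None)[0][:,0]
          ~~~^^^
  File "h.py", line 4, in cam
    p=optics.camera_params(n); K=np.array([[p['fx'],0,p['cx']],[0,p['fy'],p['cy']],[0,0,1.]])
ValueError: time passes only in moves, steps and waits
```

```bash
sed -i 's/^def cam(n):/from functools import lru_cache\n@lru_cache(None)\ndef cam(n):/' h.py
sed -i 's/lo=.30,hi=.50/lo=.32,hi=.58/' fit.py
python3 - <<'E'
from fit import *
ims={'top':np.load('pics/top.npy'),'side':np.load('pics/side.npy')}
def v(im): im=im.astype(float); return ((im[...,0]-im[...,1])/(im[...,0]+15)*100).astype(int)
print(v(ims['top'])[150:178:2,158:192:2]); print(v(ims['top'])[200:224:3,334:368:2]);print(v(ims['side'])[188:222:3,168:202:2])
for nm,k,z,p in(('board','up',.006,[.62,.22,.3]),('upright','up',0,[.47,-.08,0.]),('lying','ly',0,[.48,-.35,-1.2])):
  for c in(['top'],['side'],['top','side']):
    x,e=fit(k,z,p,c,ims); print(nm,c,x[:2].round(4),np.degrees(x[2]).round(1),round(e,1))
E
```

```text
[[18 18 18 17 26 40 40 39 35 27 19 18 16 17 18 17 17]
 [18 17 18 18 36 36 32 35 38 40 37 32 22 18 18 17 18]
 [18 18 18 26 39 32 30 32 34 34 37 39 39 36 25 19 18]
 [17 17 18 35 37 31 30 33 35 34 34 35 36 41 37 19 18]
 [18 16 21 39 34 31 30 31 34 34 34 34 35 41 37 20 17]
 [17 17 32 38 33 32 30 29 35 34 34 35 36 40 28 18 18]
 [17 21 38 34 32 32 29 31 36 37 37 36 40 39 22 18 18]
 [17 32 40 34 31 32 30 34 37 37 38 39 41 33 18 18 17]
 [18 32 41 40 37 35 31 35 37 37 36 41 40 20 18 17 18]
 [17 18 32 39 41 41 38 36 37 38 38 40 34 16 17 18 18]
 [18 17 18 20 31 38 41 41 40 38 40 39 24 15 11 18 18]
 [17 17 17 17 16 20 26 36 40 41 41 35 20 15 14 18 18]
 [18 17 17 16 15 16 16 17 23 31 34 26 17 16 17 18 18]
 [17 17 17 15 16 16 16 17 17 16 18 17 16 17 18 18 18]]
[[ 2  3  3  4  3  3  4 21 35 39 40 40 25  3  3  3  2]
 [ 3  3  3  3  3  3  6 33 40 40 40 40 40 14  2  3  2]
 [ 3  3  2  6 19 37 39 37 40 40 39 40 40 33  5  3  3]
 [ 3 15 34 40 39 39 40 37 38 40 40 40 40 40 15  3  3]
 [ 3 30 40 39 40 39 40 40 37 40 40 40 40 40 34  4  2]
 [ 2 18 39 39 39 39 39 39 36 40 40 40 40 40 40 14  2]
 [ 3  4 33 39 39 39
[... 455 characters left out ...]
16 16 12 16]
 [15 15 15 16 15 14 29 33 34 34 34 19 14 17 14 16 16]
 [16 16 17 17 16 15 23 30 33 31 30 17 14 15 16 16 15]
 [16 16 16 15 16 14 12 15 15 13 15 12 12 15 16 16 15]
 [15 16 15 15 15 15 13 13 15 14 13 13 16 16 16 16 16]
 [15 15 17 16 15 12 12 12 13 15 15 14 13 15 14 14 12]]
board ['top'] [0.6267 0.2268] -26.7 364.8
board ['side'] [0.9165 0.0813] -21.8 2.8
board ['top', 'side'] [0.6278 0.2261] 71.5 672.8
upright ['top'] [ 0.476  -0.0788] -18.9 396.4
upright ['side'] [ 0.5113 -0.0847] 60.8 300.8
upright ['top', 'side'] [ 0.4741 -0.0782] -28.1 717.5
lying ['top'] [ 0.4949 -0.3662] -58.6 250.7
lying ['side'] [ 0.6697 -0.6794] -175.0 20.2
lying ['top', 'side'] [ 0.5529 -0.5549] 75.1 52.9
```

```bash
sed -i 's/def fit(kind,z0,p0,cams,ims):/def fit(kind,z0,p0,cams,ims,lh=(.04,.34)):/; s/member(ims\[n\])/member(ims[n],*lh)/' fit.py
python3 - <<'E'
from fit import *
ims={'top':np.load('pics/top.npy'),'side':np.load('pics/side.npy')}
for nm,k,z,p,lh in(('board','up',.006,[.62,.22,.3],(.18,.32)),('upright','up',0,[.47,-.08,0.],(.04,.34)),('lying','ly',0,[.48,-.35,-1.2],(.04,.36))):
  for c in(['top'],['side'],['top','side']):
    x,e=fit(k,z,p,c,ims,lh); print(nm,c,x[:2].round(4),np.degrees(x[2]).round(1),round(e,1))
s=sensors.read_state();print(s['tool_rot'],s['tcp_pos'],s['opening'])
E
```

```text
board ['top'] [0.6265 0.2261] -20.5 6.1
board ['side'] [0.6312 0.2244] 71.2 13.1
board ['top', 'side'] [0.6268 0.2259] -19.8 25.6
upright ['top'] [ 0.475  -0.0792] -14.3 7.2
upright ['side'] [ 0.4939 -0.0853] 64.9 80.8
upright ['top', 'side'] [ 0.4759 -0.0794] -17.4 122.4
lying ['top'] [ 0.4914 -0.367 ] -70.5 8.5
lying ['side'] [ 0.5082 -0.3784] -66.8 67.9
lying ['top', 'side'] [ 0.4925 -0.3673] -69.6 112.3
[[ 9.73024317e-01  2.30702575e-01  1.73862231e-05]
 [ 2.30702576e-01 -9.73024313e-01 -8.83162857e-05]
 [-3.45757673e-06  8.99449400e-05 -9.99999996e-01]] [ 0.12688407 -0.53518813  0.23131786] 0.9994498456728026
```

```bash
cat > d.py <<'E'
# usage: d.py x y z  Zdir(az,tilt from down) yaz   -> shift cm / rotvec in tool frame
import sys
from h import *
from scipy.spatial.transform import Rotation as Ro
def target(yaz,tilt=0,taz=0):
    y=np.radians(yaz); Y=np.array([np.cos(y),np.sin(y),0]); 
    Z=np.array([np.cos(np.radians(taz))*np.sin(np.radians(tilt)),np.sin(np.radians(taz))*np.sin(np.radians(tilt)),-np.cos(np.radians(tilt))])
    Y=Y-Z*(Y@Z);Y/=np.linalg.norm(Y); return np.c_[np.cross(Y,Z),Y,Z]
if __name__=='__main__':
    v=[float(q) for q in sys.argv[1:]]; s=sensors.read_state(); R=np.array(s['tool_rot']); p=np.array(s['tcp_pos'])
    T=target(*v[3:])
    print('shift cm',(R.T@(np.array(v[:3])-p)*100).round(2),'rot',Ro.from_matrix(R.T@T).as_rotvec().round(4),'t',s['clock'],'joints',np.round(s['joints'],1))
E
python3 d.py .475 -.079 .20 -14.3
```

```text
shift cm [ 44.4  -36.36   3.13] rot [ 1.0000e-04  1.0000e-04 -1.0884e+00] t 0.9 joints [-76.7   5.   10.1  95.1  -0.   90. ]
```

```bash
python3 -m jog '{"translation":[[4.4,-3.6,0.3],[8.9,-7.3,0.6],[13.3,-10.9,0.9],[17.8,-14.5,1.3],[22.2,-18.2,1.6],[26.6,-21.8,1.9],[31.1,-25.5,2.2],[35.5,-29.1,2.5],[40,-32.7,2.8],[44.4,-36.36,3.1],[44.4,-36.36,3.1],[44.4,-36.36,3.1]],"angular":[[0,0,-0.11],[0,0,-0.22],[0,0,-0.33],[0,0,-0.44],[0,0,-0.54],[0,0,-0.65],[0,0,-0.76],[0,0,-0.87],[0,0,-0.98],[0,0,-1.0884],[0,0,-1.0884],[0,0,-1.0884]],"grip":[-1,-1,-1,-1,-1,-1,-1,-1,-1,-1,-1,-1]}' 40; python3 d.py .475 -.079 .05 -14.3
```

```text
clock: 2.4
tcp_pos: [0.4748, -0.0789, 0.2002]
tool_rot: [[0.247, 0.969, -0.001], [0.969, -0.247, -0.0], [-0.0, -0.0, -1.0]]
ft_force: [0.2, -0.0, 0.4]
opening: 1.002
finger_force: 0.0
shift cm [ 0.    0.03 15.02] rot [-0.0005  0.0003  0.0001] t 2.4 joints [-9.4 -4.9 -3.3 91.7 -0.  94.9]
```

```bash
python3 -m jog '{"translation":[[0,0,3],[0,0,6],[0,0,9],[0,0,11],[0,0,12.5],[0,0,14],[0,0,15],[0,0,15]],"angular":[[0,0,0],[0,0,0],[0,0,0],[0,0,0],[0,0,0],[0,0,0],[0,0,0],[0,0,0]],"grip":[-1,-1,-1,-1,-1,-1,-1,-1]}' 40; python3 -m jog '{"translation":[[0,0,0],[0,0,0],[0,0,0],[0,0,0],[0,0,0],[0,0,0]],"angular":[[0,0,0],[0,0,0],[0,0,0],[0,0,0],[0,0,0],[0,0,0]],"grip":[-0.5,0,0,0,0,0]}' 40; python3 - <<'E'
from h import *
save('top','t1.png',(235,185,70,55),5)
E
```

```text
clock: 3.4
tcp_pos: [0.4747, -0.079, 0.0498]
tool_rot: [[0.247, 0.969, -0.001], [0.969, -0.247, 0.0], [-0.0, -0.001, -1.0]]
ft_force: [0.6, 0.1, 0.7]
opening: 0.996
finger_force: 0.0
clock: 4.15
tcp_pos: [0.4757, -0.079, 0.0512]
tool_rot: [[0.247, 0.969, 0.002], [0.969, -0.247, -0.0], [0.0, 0.002, -1.0]]
ft_force: [0.4, 0.2, 6.3]
opening: 0.788
finger_force: 46.0
```

View pics/t1.png

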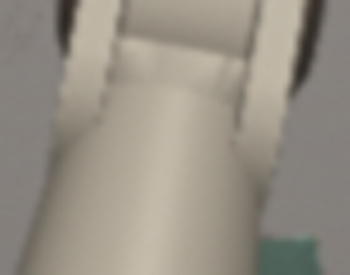

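```bash
python3 -m jog '{"translation":[[0,0,-0.5],[0,0,-2],[0,0,-5],[0,0,-8],[0,0,-11],[0,0,-14],[0,0,-16],[0,0,-16]],"angular":[[0,0,0],[0,0,0],[0,0,0],[0,0,0],[0,0,0],[0,0,0],[0,0,0],[0,0,0]],"grip":[0,0,0,0,0,0,0,0]}' 40; python3 d.py .6265 .2261 .20 -20.5; python3 d.py .4747 -.079 .20 -20.5
```

```text
clock: 5.2
tcp_pos: [0.4756, -0.079, 0.2121]
tool_rot: [[0.247, 0.969, 0.003], [0.969, -0.247, -0.0], [0.0, 0.003, -1.0]]
ft_force: [0.4, -0.6, -2.7]
opening: 0.785
finger_force: 46.0
shift cm [33.3   7.08  1.24] rot [ 0.0027 -0.0004  0.1082] t 5.2 joints [-9.4 -4.8 -1.9 92.8 -0.  94.9]
shift cm [-0.02 -0.09  1.21] rot [ 0.0027 -0.0004  0.1082] t 5.2 joints [-9.4 -4.8 -1.9 92.8 -0.  94.9]
```

```bash
python3 -m jog '{"translation":[[3.3,0.7,0],[6.7,1.4,0],[10,2.1,0],[13.3,2.8,0],[16.6,3.5,0],[20,4.2,0],[23.3,5,0],[26.6,5.7,0],[30,6.4,0],[33.3,7.1,0.6],[33.3,7.1,1.2],[33.3,7.1,1.2]],"angular":[[0,0,0.01],[0,0,0.02],[0,0,0.03],[0,0,0.04],[0,0,0.05],[0,0,0.06],[0,0,0.07],[0,0,0.08],[0,0,0.09],[0,0,0.108],[0,0,0.108],[0,0,0.108]],"grip":[0,0,0,0,0,0,0,0,0,0,0,0]}' 40; python3 d.py .6265 .2261 .15 -20.5; python3 - <<'E'
from fit import *
save('side','s2.png',(130,140,110,100),5)
im=np.load('pics/side.npy')
im2=optics.get_image('top'); 
# held pot seen by the side camera, fitted at its expected height
s=sensors.read_state(); z=s['tcp_pos'][2]-.05
x,e=fit('up',z,[s['tcp_pos'][0],s['tcp_pos'][1],-.35],['side'],{'side':im},(.08,.34)); print('held side',x[:2].round(4),np.degrees(x[2]),e)
E
```

```text
clock: 6.7
tcp_pos: [0.6254, 0.2258, 0.1966]
tool_rot: [[0.35, 0.937, -0.003], [0.937, -0.35, -0.001], [-0.002, -0.002, -1.0]]
ft_force: [0.1, -0.1, -2.3]
opening: 0.787
finger_force: 46.2
shift cm [0.07 0.1  4.66] rot [-0.002   0.002   0.0005] t 6.7 joints [ 19.9  21.1  25.3  94.4  -0.  130.3]
held side [0.6284 0.2263] -19.346734608602414 94.17349659118278
```

View pics/s2.png

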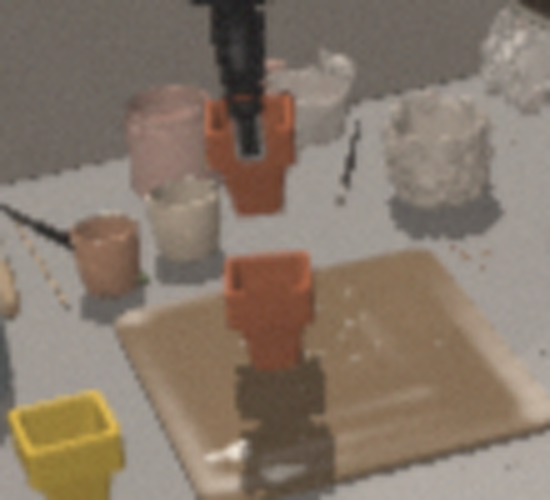

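```bash
python3 -m jog '{"translation":[[0,0.1,1.5],[0,0.1,3],[0,0.1,4.5],[0.05,0.1,6],[0.05,0.1,7],[0.05,0.1,7.5],[0.05,0.1,8],[0.05,0.1,8]],"angular":[[0,0,0],[0,0,0],[0,0,0],[0,0,0],[0,0,0],[0,0,0],[0,0,0],[0,0,0]],"grip":[0,0,0,0,0,0,0,0]}' 40
```

```text
clock: 7.8
tcp_pos: [0.6271, 0.2263, 0.1182]
tool_rot: [[0.35, 0.937, -0.0], [0.937, -0.35, -0.0], [-0.0, -0.0, -1.0]]
ft_force: [0.1, 0.1, -2.1]
opening: 0.788
finger_force: 46.3
```

```bash
python3 -m jog '{"translation":[[0,0,0.4],[0,0,0.8],[0,0,1.2],[0,0,1.5],[0,0,1.8],[0,0,2],[0,0,2]],"angular":[[0,0,0],[0,0,0],[0,0,0],[0,0,0],[0,0,0],[0,0,0],[0,0,0]],"grip":[0,0,0,0,0,0,0]}' 40
```

```text
clock: 8.68
tcp_pos: [0.6271, 0.2263, 0.0981]
tool_rot: [[0.35, 0.937, -0.0], [0.937, -0.35, -0.0], [-0.0, -0.0, -1.0]]
ft_force: [-0.5, -0.2, -3.3]
opening: 0.786
finger_force: 46.3
```

```bash
python3 -m jog '{"translation":[[0,0,0.15],[0,0,0.3],[0,0,0.45],[0,0,0.6],[0,0,0.7],[0,0,0.8],[0,0,0.8]],"angular":[[0,0,0],[0,0,0],[0,0,0],[0,0,0],[0,0,0],[0,0,0],[0,0,0]],"grip":[0,0,0,0,0,0,0]}' 40
```

```text
clock: 9.55
tcp_pos: [0.6272, 0.2263, 0.0902]
tool_rot: [[0.35, 0.937, -0.0], [0.937, -0.35, -0.0], [-0.0, -0.0, -1.0]]
ft_force: [0.4, -0.5, -3.2]
opening: 0.789
finger_force: 46.3
```

```bash
python3 -m jog '{"translation":[[0,0,0.1],[0,0,0.2],[0,0,0.25],[0,0,0.25]],"angular":[[0,0,0],[0,0,0],[0,0,0],[0,0,0]],"grip":[0,0,0,0]}' 40
```

```text
clock: 10.05
tcp_pos: [0.6273, 0.2265, 0.0895]
tool_rot: [[0.35, 0.937, 0.001], [0.937, -0.35, 0.001], [0.001, 0.001, -1.0]]
ft_force: [-2.9, -0.8, 7.1]
opening: 0.787
finger_force: 47.3
```

```bash
python3 -m jog '{"translation":[[0,0,0],[0,0,0],[0,0,0],[0,0,0],[0,0,-2],[0,0,-5],[0,0,-8],[0,0,-11],[0,0,-13]],"angular":[[0,0,0],[0,0,0],[0,0,0],[0,0,0],[0,0,0],[0,0,0],[0,0,0],[0,0,0],[0,0,0]],"grip":[-0.7,-1,-1,-1,-1,-1,-1,-1,-1]}' 40; python3 d.py .55 -.25 .22 -70; python3 - <<'E'
from h import *
save('side','s3.png',(130,140,110,100),5)
E
```

```text
clock: 11.18
tcp_pos: [0.6274, 0.2264, 0.2194]
tool_rot: [[0.35, 0.937, 0.001], [0.937, -0.35, 0.0], [0.001, 0.001, -1.0]]
ft_force: [-0.1, -0.4, 0.1]
opening: 0.998
finger_force: 0.0
shift cm [-47.33   9.42  -0.09] rot [ 7.000e-04 -1.400e-03  8.641e-01] t 11.175 joints [ 19.8  21.8  28.7  96.9  -0.  130.3]
```

View pics/s3.png

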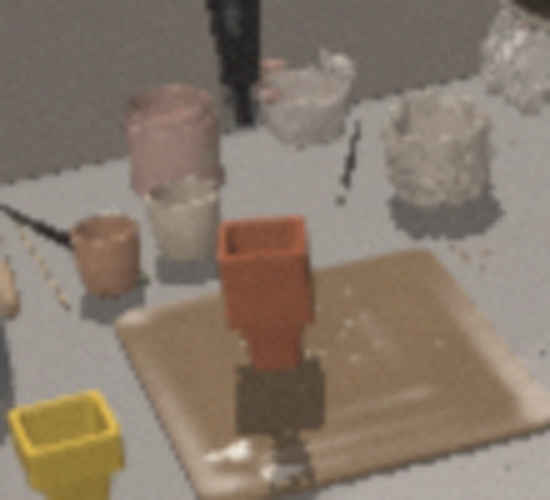

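```bash
cat > ly.py <<'E'
from fit import *
import sys
from d import target
P=[.4914,-.367,np.radians(-70.5)]
R,t=pose(P,'ly',0); R=R.as_matrix(); a=R[:,2]
u=np.cross(np.cross(a,[0,0,1]),a); u/=np.linalg.norm(u)
def grasp(tau,tip_a=.059,tip_u=-.008):
    T=target(19.5,tau,109.5); tip=t+a*tip_a+u*tip_u; return tip+.008*T[:,2],T
if __name__=='__main__':
    tau=float(sys.argv[1]); dz=float(sys.argv[2]); p,T=grasp(tau)
    s=sensors.read_state(); Rc=np.array(s['tool_rot']); pc=np.array(s['tcp_pos'])
    print('tcp',p.round(4),'z',T[:,2].round(3)); D=p+[0,0,dz]
    print('shift cm',(Rc.T@(D-pc)*100).round(2),'rot',Ro.from_matrix(Rc.T@T).as_rotvec().round(4),np.round(s['joints'],1))
E
python3 ly.py 36 .14;python3 ly.py 0 .20
```

```text
tcp [ 0.4903 -0.364   0.0217] z [-0.196  0.554 -0.809]
shift cm [-60.15   7.78   5.88] rot [ 0.2231  0.6007 -0.6731] [ 19.8  21.7  28.9  97.    0.  130.3]
tcp [ 0.4919 -0.3685  0.0201] z [-0.  0. -1.]
shift cm [-6.049e+01  8.100e+00  4.000e-02] rot [ 0.0041 -0.0015 -0.698 ] [ 19.8  21.7  28.9  97.    0.  130.3]
```

```bash
python3 -m jog '{"translation":[[-5,0.7,0],[-10,1.4,0],[-15,2,0],[-20,2.7,0],[-25,3.4,0],[-30,4,0],[-35,4.7,0],[-40,5.4,0],[-45,6,0],[-50,6.7,0],[-56,7.5,0],[-60.5,8.1,0]],"angular":[[0,0,-0.06],[0,0,-0.12],[0,0,-0.18],[0,0,-0.24],[0,0,-0.3],[0,0,-0.36],[0,0,-0.42],[0,0,-0.48],[0,0,-0.54],[0,0,-0.6],[0,0,-0.66],[0,0,-0.698]],"grip":[-1,-1,-1,-1,-1,-1,-1,-1,-1,-1,-1,-1]}' 40;python3 ly.py 36 .14
```

```text
clock: 12.72
tcp_pos: [0.4904, -0.3709, 0.2171]
tool_rot: [[-0.334, 0.942, -0.0], [0.942, 0.334, 0.0], [0.0, -0.0, -1.0]]
ft_force: [0.3, 0.6, 0.2]
opening: 1.001
finger_force: 0.0
tcp [ 0.4903 -0.364   0.0217] z [-0.196  0.554 -0.809]
shift cm [0.65 0.23 5.54] rot [-4.000e-04  6.281e-01  6.000e-04] [-37.1  13.9  18.6  94.7  -0.   33.4]
```

```bash
python3 -m jog '{"translation":[[0.1,0,0],[0.2,0.1,0],[0.3,0.1,0],[0.4,0.2,0],[0.6,0.23,1.5],[0.65,0.23,3.5],[0.65,0.23,5.5],[0.65,0.23,5.5],[0.65,0.23,5.5]],"angular":[[0,0.12,0],[0,0.24,0],[0,0.36,0],[0,0.48,0],[0,0.6,0],[0,0.628,0],[0,0.628,0],[0,0.628,0],[0,0.628,0]],"grip":[-1,-1,-1,-1,-1,-1,-1,-1,-1]}' 40;python3 ly.py 36 0; python3 - <<'E'
from fit import *
im=optics.get_image('top'); np.save('pics/top.npy',im)
ims={'side':optics.get_image('side')}
M=np.vstack([cv2.resize(x[...,::-1],None,fx=4,fy=4,interpolation=cv2.INTER_CUBIC) for x in(im[180:255,310:420],ims['side'][150:215,290:400])])
cv2.imwrite('pics/c4.png',M); print(M.shape)
E
```

```text
clock: 13.85
tcp_pos: [0.491, -0.3613, 0.1644]
tool_rot: [[-0.271, 0.943, -0.196], [0.763, 0.334, 0.553], [0.587, 0.0, -0.81]]
ft_force: [0.2, 0.2, 0.5]
opening: 0.998
finger_force: 0.0
tcp [ 0.4903 -0.364   0.0217] z [-0.196  0.554 -0.809]
shift cm [-8.57 -0.16 11.43] rot [-0.0002  0.0012  0.0004] [-43.5  49.4  54.6 128.   15.4  22.4]
(560, 440, 3)
```

View pics/c4.png

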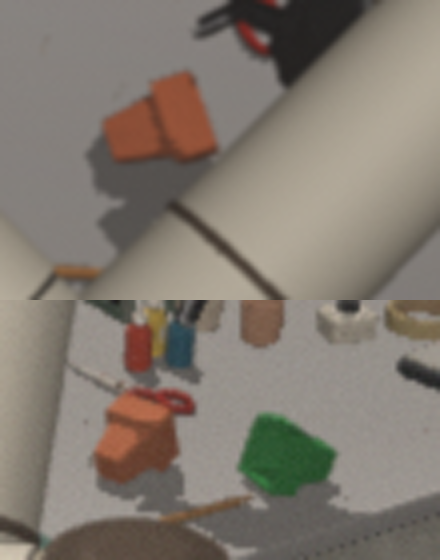

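```bash
python3 - <<'E'
from h import *
y=np.array([.943,.334,0]);T=np.array([.491,-.3613,.1644])
print(proj('top',[T,T+.0425*y,T-.0425*y]), proj('top',[[.491,-.361,.05]]))
E
```

```text
[[361.59655941 202.86771287]
 [356.75704376 189.68147556]
 [366.48298053 216.18175361]] [[353.59813208 208.70281736]]
```

```bash
python3 -m jog '{"translation":[[-1.5,-0.16,2],[-3,-0.16,4],[-4.5,-0.16,6],[-5.6,-0.16,7.5],[-6.7,-0.16,9],[-7.5,-0.16,10],[-8.2,-0.16,10.9],[-8.57,-0.16,11.43],[-8.57,-0.16,11.43]],"angular":[[0,0,0],[0,0,0],[0,0,0],[0,0,0],[0,0,0],[0,0,0],[0,0,0],[0,0,0],[0,0,0]],"grip":[-1,-1,-1,-1,-1,-1,-1,-1,-1]}' 40;python3 ly.py 36 0
```

```text
clock: 15.08
tcp_pos: [0.4904, -0.3644, 0.0197]
tool_rot: [[-0.27, 0.943, -0.196], [0.763, 0.334, 0.554], [0.588, -0.0, -0.809]]
ft_force: [1.1, 0.2, -0.0]
opening: 1.002
finger_force: 0.0
tcp [ 0.4903 -0.364   0.0217] z [-0.196  0.554 -0.809]
shift cm [ 0.15  0.   -0.14] rot [-0.0002 -0.0001 -0.0001] [-43.7  49.2  38.3 112.   15.4  22.2]
```

```bash
python3 -m jog '{"translation":[[0.15,0,-0.14],[0.15,0,-0.14],[0.15,0,-0.14],[0.15,0,-0.14],[0.15,0,-0.14],[0.15,0,-0.14],[0.15,0,-0.14]],"angular":[[0,0,0],[0,0,0],[0,0,0],[0,0,0],[0,0,0],[0,0,0],[0,0,0]],"grip":[-1,-0.5,0,0,0,0,0]}' 60; python3 ly.py 36 0
```

```text
clock: 15.95
tcp_pos: [0.4905, -0.3644, 0.0231]
tool_rot: [[-0.271, 0.943, -0.195], [0.763, 0.334, 0.553], [0.587, 0.001, -0.81]]
ft_force: [-0.2, -2.3, 6.0]
opening: 0.788
finger_force: 67.2
tcp [ 0.4903 -0.364   0.0217] z [-0.196  0.554 -0.809]
shift cm [-0.05 -0.    0.14] rot [0.0006 0.0016 0.0002] [-43.7  49.1  38.4 112.2  15.4  22.2]
```

```bash
python3 -m jog '{"translation":[[0.3,0,-0.4],[1.2,0,-1.6],[2.4,0,-3.3],[3.6,0,-5],[4.8,0,-6.6],[6,0,-8.3],[7.2,0,-10],[8.3,0,-11.5],[9.4,0,-13],[9.4,0,-13],[9.4,0,-13]],"angular":[[0,0,0],[0,0,0],[0,0,0],[0,0,0],[0,0,0],[0,0,0],[0,0,0],[0,0,0],[0,0,0],[0,0,0],[0,0,0]],"grip":[0,0,0,0,0,0,0,0,0,0,0]}' 60; python3 - <<'E'
from h import *
save('side','s5.png',(270,110,120,110),5)
E
```

```text
clock: 17.32
tcp_pos: [0.4894, -0.3631, 0.181]
tool_rot: [[-0.27, 0.943, -0.196], [0.763, 0.333, 0.554], [0.587, -0.0, -0.809]]
ft_force: [0.3, 1.1, -3.7]
opening: 0.787
finger_force: 68.4
```

View pics/s5.png

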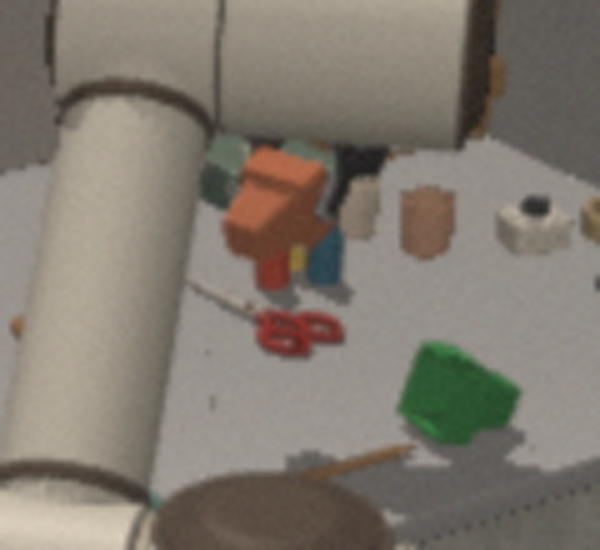

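```bash
cat > pl.py <<'E'
from ly import *
import sys
pg,Tg=np.array([.4905,-.3644,.0231]),np.array([[-.271,.943,-.195],[.763,.334,.553],[.587,.001,-.81]])
Tg=Ro.from_matrix(Tg).as_matrix()
Rp=Tg.T@np.c_[np.cross(a,u),-u,a][:, [1,0,2]]@np.diag([1,-1,1])  # placeholder columns fixed below
# pot frame columns: x=-u, z=a, y=z x x
F=np.c_[-u,np.cross(a,-u),a]; Rp=Tg.T@F; tp=Tg.T@(t-pg)
def tool_for(pos,xaz,dev=None):
    c,s=np.cos(np.radians(xaz)),np.sin(np.radians(xaz)); Fw=np.array([[c,-s,0],[s,c,0],[0,0,1.]])
    T=Fw@Rp.T; return np.array(pos)-T@tp,T
if __name__=='__main__':
    x,y,z,az=map(float,sys.argv[1:5]); D,T=tool_for([x,y,z],az); s=sensors.read_state();Rc=np.array(s['tool_rot']);pc=np.array(s['tcp_pos'])
    print('tcp',D.round(4),'lean',T[:,2].round(3),'shift',(Rc.T@(D-pc)*100).round(2),'rot',Ro.from_matrix(Rc.T@T).as_rotvec().round(4),np.round(s['joints'],1))
    F2=Rc@Rp; print('pot axis now',F2[:,2].round(3),'pot origin',(pc+Rc@tp).round(4), 'xaz',np.degrees(np.arctan2(F2[1,0],F2[0,0])).round(1))
E
python3 pl.py .45 -.30 .19 -70.5; python3 pl.py .627 .2264 .20 -20.5
```

```text
tcp [ 0.4538 -0.3108  0.2434] lean [ 0.197 -0.553 -0.81 ] shift [ 8.62 -1.6  -1.47] rot [-5.000e-04 -1.255e+00 -1.500e-03] [-43.7  50.2  57.8 130.5  15.4  22.3]
pot axis now [ 0.317 -0.896  0.311] pot origin [ 0.4712 -0.3119  0.1751] xaz -70.8
tcp [0.6377 0.2224 0.2534] lean [ 0.55  -0.205 -0.81 ] shift [44.93 33.51 23.65] rot [ 1.0000e-04 -1.1699e+00 -9.3080e-01] [-43.7  50.2  57.8 130.5  15.4  22.3]
pot axis now [ 0.317 -0.896  0.311] pot origin [ 0.4712 -0.3119  0.1751] xaz -70.8
```

```bash
python3 -m jog '{"translation":[[0.7,-0.1,-0.1],[1.4,-0.3,-0.2],[2.2,-0.4,-0.4],[3,-0.6,-0.5],[4,-0.8,-0.7],[5,-1,-0.9],[6,-1.2,-1],[7,-1.3,-1.2],[8,-1.5,-1.4],[8.62,-1.6,-1.47],[8.62,-1.6,-1.47],[8.62,-1.6,-1.47]],"angular":[[0,-0.13,0],[0,-0.26,0],[0,-0.39,0],[0,-0.52,0],[0,-0.65,0],[0,-0.78,0],[0,-0.91,0],[0,-1.03,0],[0,-1.15,0],[0,-1.255,0],[0,-1.255,0],[0,-1.255,0]],"grip":[0,0,0,0,0,0,0,0,0,0,0,0]}' 60; python3 pl.py .627 .2264 .20 -20.5
```

```text
clock: 18.88
tcp_pos: [0.4539, -0.3108, 0.2432]
tool_rot: [[-0.27, 0.943, 0.196], [0.764, 0.334, -0.552], [-0.586, 0.0, -0.81]]
ft_force: [0.9, -0.3, -2.9]
opening: 0.783
finger_force: 68.4
tcp [0.6377 0.2224 0.2534] lean [ 0.55  -0.205 -0.81 ] shift [ 35.17  35.12 -26.67] rot [-5.123e-01 -7.000e-04 -7.078e-01] [-21.1 -21.2 -19.3  66.7 -26.4  43.4]
pot axis now [ 0.    -0.001  1.   ] pot origin [ 0.4501 -0.2999  0.1898] xaz -70.6
```

```bash
python3 -m jog '{"translation":[[3.2,3.2,-2.4],[6.4,6.4,-4.8],[9.6,9.6,-7.3],[12.8,12.8,-9.7],[16,16,-12.1],[19.2,19.2,-14.5],[22.4,22.3,-17],[25.6,25.5,-19.4],[28.8,28.7,-21.8],[32,31.9,-24.2],[35.17,35.12,-26.67],[35.17,35.12,-26.67]],"angular":[[-0.047,0,-0.064],[-0.093,0,-0.129],[-0.14,0,-0.193],[-0.186,0,-0.257],[-0.233,0,-0.322],[-0.28,0,-0.386],[-0.326,0,-0.45],[-0.373,0,-0.515],[-0.419,0,-0.579],[-0.466,0,-0.643],[-0.5123,0,-0.7078],[-0.5123,0,-0.7078]],"grip":[0,0,0,0,0,0,0,0,0,0,0,0]}' 60; python3 pl.py .627 .2264 .13 -20.5; python3 - <<'E'
from fit import *
im=optics.get_image('side'); tp=optics.get_image('top')
np.save('pics/side6.npy',im); np.save('pics/top6.npy',tp)
A=cv2.resize(im[110:220,130:240],None,fx=4,fy=4,interpolation=cv2.INTER_CUBIC);B=cv2.resize(tp[110:220,130:220],None,fx=4,fy=4,interpolation=cv2.INTER_CUBIC)
cv2.imwrite('pics/c6.png',np.hstack([A,B])[...,::-1])
c=np.array([.627,.2264]); 
print(proj('side',[[*c,.006],[*c,.118],[*c,.198],[*c,.278]]))
E
```

```text
clock: 20.38
tcp_pos: [0.6393, 0.2242, 0.2511]
tool_rot: [[-0.761, 0.347, 0.548], [0.28, 0.938, -0.205], [-0.585, -0.002, -0.811]]
ft_force: [-0.2, -1.4, -2.3]
opening: 0.783
finger_force: 70.0
tcp [0.6377 0.2224 0.1834] lean [ 0.55  -0.205 -0.81 ] shift [ 4.03 -0.2   5.44] rot [-0.001  -0.0017  0.0032] [ 30.3  -2.6  -2.9  65.3 -27.   44.7]
pot axis now [0.003 0.002 1.   ] pot origin [0.6284 0.2281 0.1977] xaz -20.4
[[184.6983152  211.99101939]
 [181.96376325 187.4337069 ]
 [179.91387455 169.02492977]
 [177.77769155 149.84119713]]
```

View pics/c6.png

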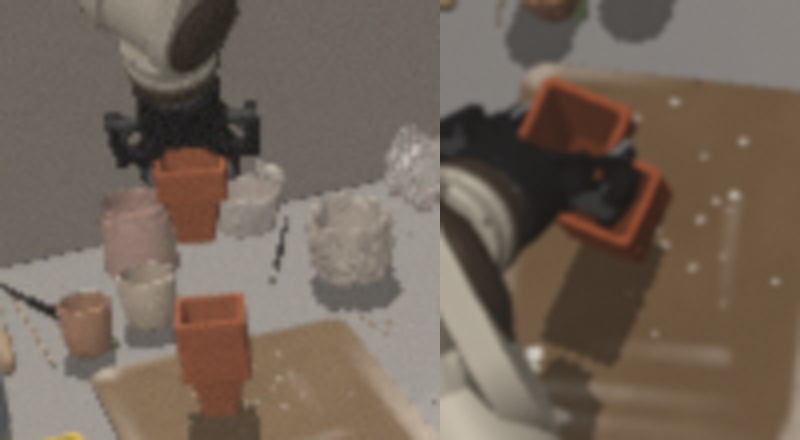

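```bash
python3 - <<'E'
from pl import *
import fit as Fm
print('tp',tp, 'Rp',Rp.round(3))
im=np.load('pics/side6.npy'); s=sensors.read_state()
p0=[.6284,.2281,-.36]
def run(parts,free,p0,z0,lh,roi):
    def f(p):
        z=z0+(p[3] if free else 0); R=Ro.from_euler('z',p[2])
        if free: R=Ro.from_euler('xy',p[4:6])*R
        x,y,w,h=roi; m=np.zeros((h,w))
        Fm.PARTS=parts; m=render('side',R,np.array([p[0],p[1],z]),roi)
        return ((m-member(im[y:y+h,x:x+w],*lh))**2).sum()
    b=None
    for d in(-.15,.15):
        q=np.array(list(p0)+([0,0,0] if free else []));q[2]+=d
        st=[.006,.006,.2]+([.006,.06,.06] if free else [])
        S=np.vstack([q]+[q+np.eye(len(q))[i]*st[i] for i in range(len(q))])
        r=minimize(f,q,method='Nelder-Mead',options=dict(initial_simplex=S,xatol=2e-4,fatol=.01,maxiter=800))
        if b is None or r.fun<b.fun:b=r
    return b.x.round(4),round(b.fun,1)
P0=Fm.PARTS
def q(p): return proj('side',[[p[0],p[1],.2]])[0]
held=run(P0,False,p0,.1977,(.16,.36),(160,142,34,32)); print('held',held)
heldf=run(P0,True,p0,.1977,(.16,.36),(160,142,34,32)); print('held free (x,y,yaw,dz,tilt)',heldf)
stack=P0+[P0[1]+[0,0,.032]]
print('stack',run(stack,False,[.627,.2264,-.36],.006,(.18,.32),(168,176,32,42)))
E
```

```text
tp [ 4.05625955e-02 -1.95073364e-05  3.64965832e-02] Rp [[-0.81  -0.001 -0.587]
 [-0.001  1.     0.   ]
 [ 0.587  0.001 -0.81 ]]
held (array([ 0.6385,  0.228 , -0.2914]), np.float64(37.5))
held free (x,y,yaw,dz,tilt) (array([ 0.684 ,  0.2158, -0.3406, -0.0229,  0.1025,  0.1393]), np.float64(15.7))
stack (array([ 0.6321,  0.225 , -0.3226]), np.float64(13.8))
```

```bash
cat > hf.py <<'E'
from pl import *
import fit as Fm
P0=list(Fm.PARTS); STK=P0+[P0[1]+[0,0,.032]]
def ign(im):
    i=im.astype(int); v=(i[...,0]-i[...,1])/(i[...,0]+15.); return (i.max(-1)<85)&(v<.26)
def held_pose(p,Rc,pc):  # p: rot about tool y, dx,dz(tool)
    Rl=Ro.from_rotvec([0,p[0],0]); c=tp+Rp@[0,0,.068]   # rotate about near-pad point on pot axis
    R=Rc@(Rl.as_matrix()@Rp); o=pc+Rc@(c+[p[1],0,p[2]]+Rl.apply(tp-c)); return R,o
def hfit(ims,Rc,pc,stk,cams=('side','top'),sh=None):
    sh=sh or {}
    data=[]
    for n in cams:
        lh=(.18,.32) 
        R,o=held_pose([0,0,0],Rc,pc); q=np.vstack([proj(n,P@R.T+o) for P in P0]); A=np.floor(q.min(0)-5).astype(int);B=np.ceil(q.max(0)+5).astype(int)
        roi=(A[0],A[1],*(B-A)); x,y,w,h=roi; im=ims[n][y:y+h,x:x+w]; g=ign(im); g=cv2.dilate(g.astype(np.uint8),np.ones((3,3)))>0
        if n=='top':  # arm: bright low-colour pixels
            i=im.astype(int); g|=cv2.dilate(((i.max(-1)>110)&((i[...,0]-i[...,2])<45)).astype(np.uint8),np.ones((3,3)))>0
        Fm.PARTS=STK; Rs,ts=Ro.from_euler('z',stk[2]),np.array([stk[0],stk[1],.006]); ms=render(n,Rs,ts,roi)
        data.append((n,roi,member(im,*lh),~g,ms))
    def f(p):
        R,o=held_pose(p,Rc,pc); e=0; Fm.PARTS=P0
        for n,roi,m,w,ms in data: e+=(w*(np.maximum(render(n,Ro.from_matrix(R),o,roi),ms)-m)**2).sum()
        return e
    b=None
    for r0 in(-.1,.1):
        S=np.array([[r0,0,0],[r0*.2,0,0],[r0,.006,0],[r0,0,.006]]); r=minimize(f,S[0],method='Nelder-Mead',options=dict(initial_simplex=S,xatol=2e-4,fatol=.01))
        if b is None or r.fun<b.fun:b=r
    return b,f
if __name__=='__main__':
    ims={'side':np.load('pics/side6.npy'),'top':np.load('pics/top6.npy')}
    s=sensors.read_state();Rc=np.array(s['tool_rot']);pc=np.array(s['tcp_pos'])
    for c in(('side','top'),('side',),('top',)):
        b,f=hfit(ims,Rc,pc,(.627,.2264,np.radians(-20.5)),c); R,o=held_pose(b.x,Rc,pc)
        print(c,b.x.round(4),round(b.fun,1),'f0',round(f([0,0,0]),1),'axis',R[:,2].round(3),'org',o.round(4))
E
python3 hf.py
```

```text
('side', 'top') [ 0.1305 -0.0025 -0.009 ] 22.0 f0 39.3 axis [ 0.124 -0.043  0.991] org [0.6165 0.2299 0.2076]
('side',) [-0.017   0.0243 -0.0546] 11.7 f0 36.3 axis [-0.014  0.009  1.   ] org [0.5804 0.2434 0.2283]
('top',) [-0.0678  0.0006 -0.0003] 2.1 f0 3.0 axis [-0.062  0.026  0.998] org [0.6315 0.2243 0.1983]
```

```bash
python3 - <<'E'
from hf import *
im=np.load('pics/side6.npy'); s=sensors.read_state();Rc=np.array(s['tool_rot']);pc=np.array(s['tcp_pos'])
roi=(160,140,36,34);x,y,w,h=roi
m=member(im[y:y+h,x:x+w],.18,.32)
R,o=held_pose([0,0,0],Rc,pc); Fm.PARTS=P0; r=render('side',Ro.from_matrix(R),o,roi)
for j in range(4,h-1): print(y+j,''.join('%2d'%int(9*v) for v in m[j,4:32]),'|',''.join('%2d'%int(9*v) for v in r[j,4:32]))
roi=(168,176,32,42);x,y,w,h=roi
m=member(im[y:y+h,x:x+w],.18,.32);Fm.PARTS=STK;r=render('side',Ro.from_euler('z',np.radians(-20.5)),np.array([.627,.2264,.006]),roi)
print()
for j in range(2,h,2): print(y+j,''.join('%2d'%int(9*v) for v in m[j,2:28]),'|',''.join('%2d'%int(9*v) for v in r[j,2:28]))
E
```

```text
144  0 0 0 0 0 0 0 0 0 0 0 0 0 0 0 0 0 0 0 0 0 0 0 0 0 0 0 0 |  0 0 0 0 0 0 0 0 0 0 0 0 0 0 0 0 0 0 0 0 0 0 0 0 0 0 0 0
145  0 0 0 0 0 0 0 0 0 0 0 0 0 0 0 0 0 0 0 0 0 0 0 0 0 0 0 0 |  0 0 0 0 0 0 0 0 0 0 0 0 0 0 0 0 0 0 0 0 0 0 0 0 0 0 0 0
146  0 0 0 0 0 0 0 0 0 0 0 0 0 3 1 4 0 0 0 0 0 0 0 0 0 0 0 0 |  0 0 0 0 0 0 0 0 0 0 0 0 0 1 2 2 3 4 4 5 6 6 7 4 0 0 0 0
147  0 0 0 0 0 0 0 2 9 4 6 9 9 9 9 9 9 9 3 0 0 0 0 0 0 0 0 0 |  0 0 0 0 0 2 5 6 6 7 8 8 9 9 9 9 9 9 9 9 9 9 9 5 0 0 0 0
148  0 0 0 0 0 0 0 9 9 9 9 9 9 9 9 9 9 9 9 5 1 2 0 0 0 0 0 0 |  0 0 0 0 0 5 9 9 9 9 9 9 9 9 9 9 9 9 9 9 9 9 9 6 0 0 0 0
149  0 0 0 0 0 0 5 9 9 9 9 9 9 9 9 9 9 9 9 9 9 9 5 0 0 0 0 0 |  0 0 0 0 0 6 9 9 9 9 9 9 9 9 9 9 9 9 9 9 9 9 9 7 0 0 0 0
150  0 0 0 0 6 9 9 9 9 9 9 9 9 9 9 9 9 9 9 9 9 9 4 0 0 0 0 0 |  0 0 0 0 0 6 9 9 9 9 9 9 9 9 9 9 9 9 9 9 9 9 9 8 0 0 0 0
151  0 0 0 0 8 9 9 9 9 9 9 9 9 9 9 9 9 9 9 9 9 9 6 0 0 0 0 0 |  0 0 0 0 0 7 9 9 9 9 9 9 9 9 9 9 9 9 9 9 9 9 9 8 0 0 0 0
152  0 0 0 0 9 9 9 9 9 9 9 9 9 9 9 9 9 9 9 9 9 9 6 0 0 0 0 0 |  0 0 0 0 0 8 9 9 9 9 9 9 9 9 9 9 9 9 9 9 9 9 9 9 1 0 0 0
153  0 0 0 0 7 9 9 9
[... 3920 characters left out ...]
 9 9 9 9 9 9 9 9 9 9 7 0 0 0
206  0 0 0 0 0 0 0 1 5 9 9 9 9 9 8 9 9 9 9 8 3 0 0 0 0 0 |  0 0 0 0 0 6 8 8 9 9 9 9 9 9 9 9 9 9 9 9 6 0 0 0 0 0
208  0 0 0 0 0 0 0 0 0 4 8 9 9 9 9 9 9 9 9 8 1 0 0 0 0 0 |  0 0 0 0 0 0 0 0 7 9 9 9 9 9 9 9 9 9 9 9 4 0 0 0 0 0
210  0 0 0 0 0 0 0 0 0 2 8 9 9 9 9 8 9 9 9 6 0 0 0 0 0 0 |  0 0 0 0 0 0 0 0 1 8 9 9 9 9 9 9 9 9 9 9 3 0 0 0 0 0
212  0 0 0 0 0 0 0 0 0 0 3 9 9 9 9 9 9 8 8 6 1 0 0 0 0 0 |  0 0 0 0 0 0 0 0 0 3 9 9 9 9 9 9 9 9 9 9 1 0 0 0 0 0
214  0 0 0 0 0 0 0 0 0 0 0 0 1 1 0 1 1 0 0 0 0 0 0 0 0 0 |  0 0 0 0 0 0 0 0 0 0 6 9 9 8 8 7 7 6 5 4 0 0 0 0 0 0
216  0 0 0 0 0 0 0 0 0 0 0 0 0 0 0 0 0 0 0 0 0 0 0 0 0 0 |  0 0 0 0 0 0 0 0 0 0 0 0 0 0 0 0 0 0 0 0 0 0 0 0 0 0
```

```bash
python3 -m jog '{"translation":[[0.8,-0.2,1.1],[1.6,-0.2,2.2],[2.4,-0.2,3.3],[3.2,-0.2,4.4],[4,-0.2,5.4],[4.4,-0.2,6],[4.8,-0.2,6.5],[5.2,-0.2,7],[5.5,-0.2,7.45],[5.5,-0.2,7.45]],"angular":[[0,0,0],[0,0,0],[0,0,0],[0,0,0],[0,0,0],[0,0,0],[0,0,0],[0,0,0],[0,0,0],[0,0,0]],"grip":[0,0,0,0,0,0,0,0,0,0]}' 60;  python3 pl.py .627 .2264 .085 -20.5; python3 - <<'E'
from hf import *
s=sensors.read_state();Rc=np.array(s['tool_rot']);pc=np.array(s['tcp_pos'])
R,o=held_pose([0,0,0],Rc,pc);im=optics.get_image('side')
m=member(im[165:218,165:200],.18,.32); Fm.PARTS=P0; r=render('side',Ro.from_matrix(R),o,(165,165,35,53))
Fm.PARTS=STK; r=np.maximum(r,render('side',Ro.from_euler('z',np.radians(-20.5)),np.array([.627,.2264,.006]),(165,165,35,53)))
for j in range(0,53,3):
    e=lambda v:(np.round((np.arange(35)*v[j]).sum()/max(v[j].sum(),.1),1),np.round(v[j].sum(),1)); print(165+j,e(m),e(r))
E
```

```text
clock: 21.72
tcp_pos: [0.6366, 0.2203, 0.1597]
tool_rot: [[-0.758, 0.35, 0.55], [0.282, 0.937, -0.207], [-0.588, -0.002, -0.809]]
ft_force: [-0.1, -0.0, -3.1]
opening: 0.782
finger_force: 70.0
tcp [0.6377 0.2224 0.1384] lean [ 0.55  -0.205 -0.81 ] shift [1.23 0.24 1.75] rot [-0.0018  0.0011  0.0008] [ 30.2  -3.  -13.4  55.  -27.1  44.6]
pot axis now [-0.     0.002  1.   ] pot origin [0.6259 0.2242 0.1063] xaz -20.5
165 (np.float64(0.0), np.float64(0.0)) (np.float64(0.0), np.float64(0.0))
168 (np.float64(0.0), np.float64(0.0)) (np.float64(19.9), np.float64(8.2))
171 (np.float64(16.7), np.float64(14.8)) (np.float64(16.0), np.float64(18.1))
174 (np.float64(15.7), np.float64(18.0)) (np.float64(16.1), np.float64(18.5))
177 (np.float64(15.8), np.float64(17.3)) (np.float64(16.2), np.float64(18.7))
180 (np.float64(16.0), np.float64(17.0)) (np.float64(16.4), np.float64(18.4))
183 (np.float64(17.5), np.float64(14.3)) (np.float64(16.2), np.float64(17.2))
186 (np.float64(16.8), np.float64(17.0)) (np.float64(17.1), np.float64(17.7))
189 (np.float64(16.8), np.float64(17.0)) (np.float64(17.2), np.float64(18.1))
192 (np.float64(17.3), np.float64(17.5)) (np.float64(17.3), np.float64(18.5))
195 (np.float64(17.7), np.float64(18.1)) (np.float64(17.6), np.float64(18.5))
198 (np.float64(18.2), np.float64(17.4)) (np.float64(17.9), np.float64(18.4))
201 (np.float64(18.4), np.float64(17.3)) (np.float64(18.2), np.float64(18.1))
204 (np.float64(18.4), np.float64(16.4)) (np.float64(18.4), np.float64(17.9))
207 (np.float64(19.1), np.float64(11.4)) (np.float64(18.6), np.float64(13.1))
210 (np.float64(19.5), np.float64(10.0)) (np.float64(19.1), np.float64(11.5))
213 (np.float64(19.2), np.float64(7.0)) (np.float64(19.5), np.float64(10.1))
216 (np.float64(0.0), np.float64(0.0)) (np.float64(0.0), np.float64(0.0))
```

```bash
python3 -m jog '{"translation":[[0.2,0.12,0.3],[0.4,0.12,0.6],[0.65,0.12,0.9],[0.85,0.12,1.2],[1.05,0.12,1.5],[1.2,0.12,1.7],[1.2,0.12,1.7]],"angular":[[0,0,0],[0,0,0],[0,0,0],[0,0,0],[0,0,0],[0,0,0],[0,0,0]],"grip":[0,0,0,0,0,0,0]}' 60;  python3 pl.py .627 .2264 .075 -20.5
```

```text
clock: 22.65
tcp_pos: [0.6373, 0.2213, 0.1391]
tool_rot: [[-0.758, 0.35, 0.55], [0.282, 0.937, -0.207], [-0.588, -0.001, -0.809]]
ft_force: [-0.0, -0.9, -2.8]
opening: 0.786
finger_force: 70.0
tcp [0.6377 0.2224 0.1284] lean [ 0.55  -0.205 -0.81 ] shift [0.63 0.12 0.87] rot [-0.0016  0.0013  0.0006] [ 30.2  -2.5 -15.2  52.7 -27.1  44.7]
pot axis now [-0.001  0.002  1.   ] pot origin [0.6266 0.2252 0.0858] xaz -20.5
```

```bash
python3 -m jog '{"translation":[[0.1,0.03,0.15],[0.2,0.05,0.3],[0.3,0.05,0.45],[0.42,0.05,0.6],[0.52,0.05,0.73],[0.6,0.05,0.83],[0.6,0.05,0.83]],"angular":[[0,0,0],[0,0,0],[0,0,0],[0,0,0],[0,0,0],[0,0,0],[0,0,0]],"grip":[0,0,0,0,0,0,0]}' 60;  python3 pl.py .627 .2264 .070 -20.5
```

```text
clock: 23.52
tcp_pos: [0.6376, 0.2218, 0.1291]
tool_rot: [[-0.758, 0.35, 0.55], [0.282, 0.937, -0.206], [-0.588, -0.001, -0.809]]
ft_force: [0.1, 0.4, -2.7]
opening: 0.781
finger_force: 70.0
tcp [0.6377 0.2224 0.1234] lean [ 0.55  -0.205 -0.81 ] shift [0.34 0.06 0.46] rot [-0.0015  0.0014  0.0005] [ 30.3  -2.2 -16.   51.5 -27.1  44.7]
pot axis now [-0.001  0.002  1.   ] pot origin [0.6269 0.2257 0.0757] xaz -20.5
```

```bash
python3 -m jog '{"translation":[[0.06,0,0.08],[0.12,0,0.16],[0.18,0,0.24],[0.23,0,0.32],[0.23,0,0.32]],"angular":[[0,0,0],[0,0,0],[0,0,0],[0,0,0],[0,0,0]],"grip":[0,0,0,0,0]}' 60;  python3 pl.py .627 .2264 .070 -20.5
```

```text
clock: 24.15
tcp_pos: [0.6376, 0.2218, 0.1251]
tool_rot: [[-0.758, 0.35, 0.55], [0.282, 0.937, -0.207], [-0.588, -0.001, -0.809]]
ft_force: [0.1, 0.5, -3.3]
opening: 0.778
finger_force: 70.0
tcp [0.6377 0.2224 0.1234] lean [ 0.55  -0.205 -0.81 ] shift [0.11 0.06 0.14] rot [-0.0015  0.0014  0.0005] [ 30.3  -2.1 -16.4  51.1 -27.1  44.7]
pot axis now [-0.001  0.002  1.   ] pot origin [0.6269 0.2257 0.0717] xaz -20.5
```

```bash
python3 -m jog '{"translation":[[0.06,0,0.08],[0.12,0,0.16],[0.12,0,0.16]],"angular":[[0,0,0],[0,0,0],[0,0,0]],"grip":[0,0,0]}' 60;  python3 pl.py .627 .2264 .070 -20.5
```

```text
clock: 24.52
tcp_pos: [0.6378, 0.2218, 0.1239]
tool_rot: [[-0.758, 0.35, 0.551], [0.282, 0.937, -0.206], [-0.589, -0.001, -0.808]]
ft_force: [-1.7, -0.0, 1.2]
opening: 0.781
finger_force: 70.6
tcp [0.6377 0.2224 0.1234] lean [ 0.55  -0.205 -0.81 ] shift [0.05 0.05 0.03] rot [-0.0012  0.0024  0.0002] [ 30.3  -2.1 -16.5  50.9 -27.1  44.7]
pot axis now [-0.002  0.002  1.   ] pot origin [0.6272 0.2257 0.0705] xaz -20.5
```

```bash
python3 -m jog '{"translation":[[0.06,0,0.08],[0.09,0,0.12],[0.09,0,0.12]],"angular":[[0,0,0],[0,0,0],[0,0,0]],"grip":[0,0,0]}' 60;  python3 pl.py .627 .2264 .070 -20.5
```

```text
clock: 24.9
tcp_pos: [0.6383, 0.2218, 0.1239]
tool_rot: [[-0.756, 0.35, 0.553], [0.283, 0.937, -0.207], [-0.59, -0.0, -0.807]]
ft_force: [-5.1, -2.3, 9.5]
opening: 0.787
finger_force: 71.7
tcp [0.6377 0.2224 0.1234] lean [ 0.55  -0.205 -0.81 ] shift [0.09 0.04 0.  ] rot [-0.0007  0.0043 -0.0006] [ 30.3  -2.1 -16.6  50.7 -27.2  44.7]
pot axis now [-0.004  0.002  1.   ] pot origin [0.6278 0.2257 0.0705] xaz -20.6
```

```bash
python3 -m jog '{"translation":[[0,0,0],[0,0,0],[0,0,0],[0,0,0],[0,0,-2],[0,0,-5],[0,0,-8],[0,0,-12],[0,0,-16],[0,0,-16]],"angular":[[0,0,0],[0,0,0],[0,0,0],[0,0,0],[0,0,0],[0,0,0],[0,0,0],[0,0,0],[0,0,0],[0,0,0]],"grip":[-0.7,-1,-1,-1,-1,-1,-1,-1,-1,-1]}' 60; python3 - <<'E'
from fit import *
im=optics.get_image('side'); tp=optics.get_image('top')
A=cv2.resize(im[130:230,130:230],None,fx=4.4,fy=4.4,interpolation=cv2.INTER_CUBIC);B=cv2.resize(tp[120:220,135:215],None,fx=4.4,fy=4.4,interpolation=cv2.INTER_CUBIC)
cv2.imwrite('pics/c7.png',np.hstack([A,B])[...,::-1])
m=member(im[160:218,165:200],.18,.32)
for j in range(4,58,3): print(160+j,np.round((np.arange(35)*m[j]).sum()/max(m[j].sum(),.1),1),m[j].sum().round(1))
E
```

```text
clock: 26.15
tcp_pos: [0.5495, 0.2562, 0.2547]
tool_rot: [[-0.756, 0.348, 0.554], [0.283, 0.937, -0.203], [-0.59, 0.003, -0.807]]
ft_force: [0.4, 0.0, -0.7]
opening: 0.999
finger_force: 0.0
164 0.0 0.0
167 0.0 0.0
170 0.0 0.0
173 0.0 0.0
176 21.2 4.4
179 16.1 17.1
182 16.1 17.6
185 16.2 17.5
188 16.6 17.8
191 17.0 17.4
194 17.4 17.5
197 18.0 17.5
200 18.3 17.2
203 18.5 17.5
206 18.7 12.3
209 19.4 10.2
212 19.7 9.2
215 0.0 0.0
```

View pics/c7.png

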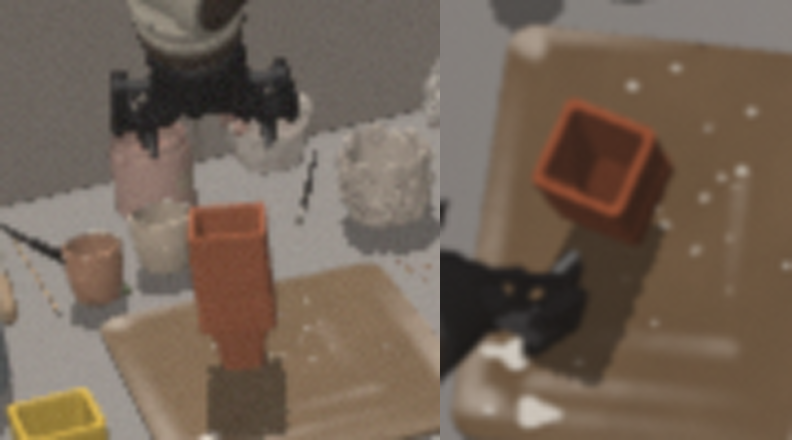

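The picture shows one upright column of three collars at side (230,285) in the crop. Its rim is at row 176, the height expected for a fully seated stack, and the gripper is clear.

```bash
python3 -c "
from plant import ctrl
print(ctrl.finish_job())"
```

```text
the job is handed in; nothing more can be done
None
```

All three pots are nested mouth-up in one upright stack on the ware board; both met a firm stop at their expected seated heights, and I handed the job in at about 26 s on the robot clock.

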